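Wedge the book row tight by feel

TASK

The row of books in the desk rack is slack. Lift the yellow tapered blade out of its wooden stand, slide it point-down into the gap between the red end book and the sprung brass bookend, with its flat side (red mark) against the book, and keep pushing gently until the drag felt while sliding has risen to about 9 newtons; then let go and leave it standing there upright, holding the row snugly. Never press the blade against the books with more than about 20 newtons, and do not disturb the cup, the jar or the notebook.

Things in the scene. Friction and masses are not known exactly. Their poses are not given: they have to be found in the camera images.
- blade: Loose yellow tapered blade, 90 g, hanging point down in the stand by its handle's shoulders. Origin: bottom of the point, mid-width, on the flat side; z up to the handle. The flat side is the plane y = 0, facing +y, red mark on the handle above it. The blade lies at y < 0: 3 mm thick at the rounded point, growing evenly to 15 mm at z = 95 mm; 34 mm wide along x. Handle: z = 95 to 140 mm.
- handle (a point): Centre of the blade's wooden handle, a block 54 mm along x, 18 mm thick along y (y = -18 to 0 of the blade) and 45 mm high; 117.5 mm above the point and 9 mm to -y of the flat side; axes as the blade's.
- stand: Fixed pale wooden block 100 x 70 mm, 105 mm high; origin under its centre, z up. Its vertical slot is 40 mm (x) by 22 mm (y), so the blade hangs with a few mm of play; the handle stands 45 mm proud of its top. The blade is free of it once lifted by 97 mm.
- books: Fixed wooden rack with five books in a row, 140 mm high above the table; origin on the table under the middle of the red end book's outer cover, z up. The row runs 112 mm along +y from that cover (rack to 126 mm); the covers are 100 mm wide along x. The books do not give way. At -y of the cover: the gap, then the brass bookend, whose spring housing reaches 69 mm high and 86 mm to -y.
- cover_edge (a point): Middle of the upper edge of the red end cover, in its plane, 140 mm above the table; x along the gap, +y into the books, z up. At -y is the gap, 124 mm deep, between this cover and the bookend's rounded lip (radius 5 mm, top at 140 mm, 100 mm long along x). Its width differs every time, 6 to 11 mm, and is not measured.
- rack_end (a point): Middle of the rack board's edge at -y, on top of the board (16 mm above the table), 120 mm to -y of the cover; axes as the rack's. Above it the brass bookend yields to -y against a spring of 6 N per mm, from no load at rest. Friction of blade on book and on lip is unknown, roughly 0.45 to 0.75 each: a drag of 9 N while sliding means a squeeze of some 5 to 9 N; at a standstill it sinks by a third or so.
- cup: Loose white coffee cup, 68 mm across, 60 mm high; origin under its centre. Leave it alone.
- paste: Loose amber jar of paste, 56 mm across, 75 mm high; origin under its centre. Leave it alone.
- notebook: Loose blue notebook 70 x 100 x 16 mm lying flat; origin under its centre. Leave it alone.

How it is judged:
By the outcome, as a careful person would: the job done as asked, in the order asked, and still so for the second after the job is handed in, with the robot touching nothing.
It also fails if it takes over 58 s, if anything falls off the work surface, if the arm or the gripper's body presses on something with over 40 N, if the wrist force passes 120 N, or if a joint passes its speed limit or range.

ROBOT

A 6-joint arm with a two-finger parallel gripper is mounted at the origin on the work surface. World frame = base frame: x ahead of the robot, y to its left, z up, the work surface at z = 0. Lengths are in m, angles in rad, forces in N, time in s.
With the tool pointing down it reaches from about 0.35 to 0.975 m from the base axis. Payload 4.9 kg.
Tool frame: the origin (TCP) lies midway between the tips of the shut fingers; the grasp point (between the pads) lies 19 mm behind it; z points along the fingers, y is the line along which they close (so a half turn about z gives the same grasp; the last joint's range is limited). The gripper opens to 85 mm and grips with 20 to 120 N. Pads are 22 mm wide; open, the fingers measure 114 mm over their backs; the gripper's body (76 mm by 85 mm) begins 54 mm behind the grasp point. The pads swing forward as they close: fully open they stand 13 mm farther back than shut.
Start: joints at [1.164, 0.053, 1.613, -0, 1.476, -0.119], TCP at [0.177, 0.599, 0.231] pointing down, gripper open.
Joint ranges: [-3.01, 3.01], [-1.01, 2.22], [0.06, 2.58], [-1.02, 4.17], [0.09, 2.62], [-3.14, 3.14]. Speed limits (rad/s): [2.57, 2.57, 3.14, 3.14, 3.14, 3.14].

INTERFACE

Orientations are given as a rotation vector (axis times angle).
In Python, from station import ctrl, optics, job gives the robot as it stands.
- The arm moves only by the shell command python3 -m jog 'ROWS' [OPENING] [FORCE]. ROWS is JSON, a list of rows, each a list of 2 entries, a list of its own where there are three numbers: the shift along the tool's x, y, z in m, then the turn, a rotation vector about the tool's x, y, z in rad. A call has 1 to 5 rows; each row is the pose to reach, as a shift and turn from the pose commanded when the call began, along the tool's axes at that moment; what a row does not reach only later rows make up. A row lasts 1/10 s, in which the tool goes at most 50 mm and 8.59 degrees, less where a joint would pass 70% of its speed; a pose out of reach is approached as far as the arm can. A call with a gripper value outside its range is refused whole. OPENING is the opening, from 0 (shut) to 1 (fully open), set as the call begins (- or left out, the last holds). The fingers move at their own pace and stop on an object; FORCE is the grip in N (left out, the last holds). Time passes only in rows, so rows that repeat a pose let the fingers close. It gives the time, the measured TCP pose, the force, the opening and the grip force at its end, in the units of the state.
- ctrl.get_obs(): the state, without advancing time (a new reading comes with each control period).
- optics.get_image(name): name is "side" or "top" or "wrist"; returns a dict with "image" (480x640x3 uint8, blue, green, red), "fx", "fy", "cx", "cy" (pixels), "D" ([k1, k2, p1, p2, k3] as OpenCV has them; the pictures are not rectified), "rvec" (rotation vector, rad) and "tvec" (3), from world to camera coordinates, as OpenCV has them; the wrist camera has in their place "mount" (4x4, takes a point from camera to tool coordinates, whose origin is the TCP and whose axes are the flange's). Camera axes: x right, y down, z forward; pixel columns grow to the right and rows downward; lengths in m; the calibration is good to about 2 mm. A picture is of the moment at which its call begins: read the wrist's pose just before it. There is no depth.
- job.finish_job(): hands the job in; it is judged then, once.
The state is a dict: "t": time; "q": joint angles; "dq": joint speeds; "effort": joint torques, N m; "tool_pos": TCP position; "tool_rot": TCP orientation; "contact_force": force on the tool from outside, world axes, zero at the start; "wrist_torque": the same for the moment, N m; "opening": finger opening in m; "grip_force": force on a finger pad.
Only numpy, scipy, OpenCV 4.12 (cv2) and the standard library are available. Lean on these libraries where they do the work, as an engineer would, in place of code of your own. Each camera call takes 0.05 s, during which the arm holds its last target. There are 200 camera calls.

## Working session

There is one attempt and no reset: what is moved stays moved. The work goes in short steps, Python scripts to look and compute and a shell command to move; the robot and the scene stay as the last step left them, time stands still between calls to the robot, and variables do not carry over. Pictures are saved under pics/ and viewed, at most 10 in all, crops included, and the job is handed in when it is done.

```bash
mkdir -p pics; ls
python3 - <<'E'
from station import ctrl, optics
import cv2
print(ctrl.get_obs())
for n in("side","top"):
    d=optics.get_image(n); cv2.imwrite(f"pics/{n}0.png",d["image"]); print(n,{k:v for k,v in d.items() if k!="image"})
E
```

```text
pics
{'t': 0.0, 'q': array([ 1.16399307e+00,  5.33409125e-02,  1.61431037e+00,  1.81730941e-05,
        1.47600741e+00, -1.18963614e-01]), 'dq': array([-2.33926860e-05,  1.33815226e-04, -3.23901137e-04, -1.01870053e-03,
       -6.44156344e-04, -1.31372506e-03]), 'effort': array([-1.98305373e-03, -3.93725324e+01, -3.70153105e+01, -4.45056767e-04,
        7.42614007e-03, -2.33195931e-05]), 'tool_pos': array([0.17714717, 0.59871111, 0.23006313]), 'tool_rot': array([-0.45050119, -3.10856244,  0.00312589]), 'contact_force': array([ 0.13976584, -0.25315855,  0.16782195]), 'wrist_torque': array([-0.02295225, -0.03070102,  0.0091134 ]), 'grip_force': 0.0, 'opening': 0.08514306942455777}
side {'fx': 433.22008552941645, 'fy': 433.22008552941645, 'cx': 322.3862450146082, 'cy': 240.40827700624453, 'D': array([0.03732587, 0.        , 0.        , 0.        , 0.        ]), 'rvec': array([ 0.44722843, -2.72373743,  1.17999931]), 'tvec': array([0.5369157 , 0.23835696, 0.71387784])}
top {'fx': 625.0645582172607, 'fy': 625.0645582172607, 'cx': 314.0197659733919, 'cy': 245.24013216253874, 'D': array([0.0228314, 0.       , 0.       , 0.       , 0.       ]), 'rvec': array([ 2.205254  , -2.14946905,  0.07871505]), 'tvec': array([-0.0542242 ,  0.59319251,  1.08498442])}
```

View pics/top0.png

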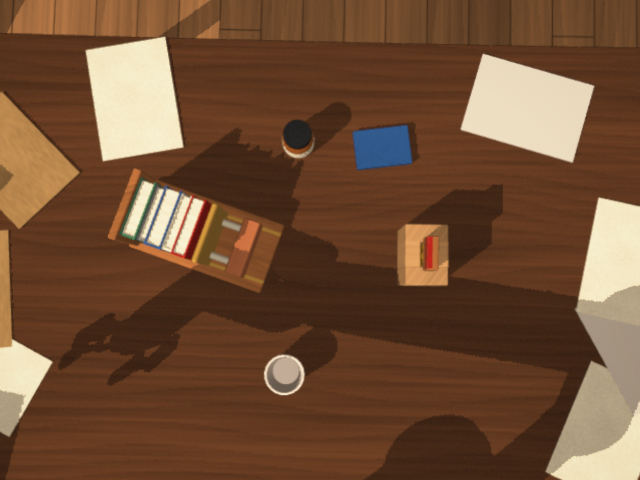

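View pics/side0.png

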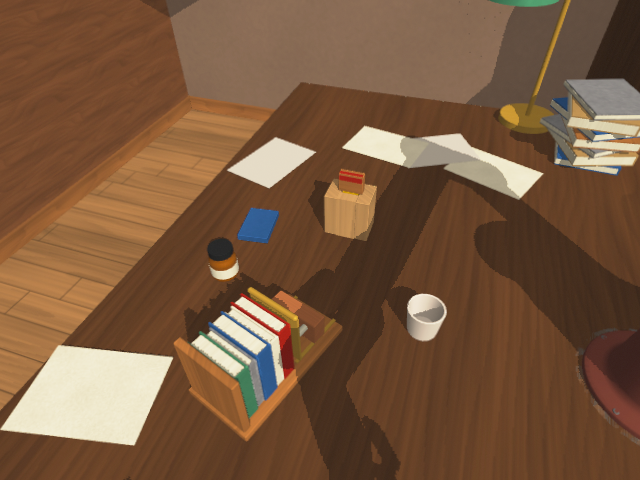

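The top view shows the rack with the red book near (195,225), the brass lip near (208,232), and the stand at (423,255). The handle's red mark is on the right, at (430,253), so the blade needs roughly a half turn. Next I'll measure these.

```bash
cat > h.py <<'E'
import numpy as np, cv2
from scipy.spatial.transform import Rotation as R
from station import ctrl, optics
def cam(d, obs=None):
    K=np.array([[d["fx"],0,d["cx"]],[0,d["fy"],d["cy"]],[0,0,1]])
    if "rvec" in d:
        Rc=cv2.Rodrigues(np.array(d["rvec"]))[0]; t=np.array(d["tvec"]); return K,d["D"],Rc.T,-Rc.T@t
    M=np.array(d["mount"]); Rt=R.from_rotvec(obs["tool_rot"]).as_matrix()
    return K,d["D"],Rt@M[:3,:3],Rt@M[:3,3]+obs["tool_pos"]
def ray(c,px,z):
    K,D,Rw,o=c; p=cv2.undistortPoints(np.float64(px).reshape(-1,1,2),K,D)[:,0]
    v=np.c_[p,np.ones(len(p))]@Rw.T
    return o+v*((z-o[2])/v[:,2])[:,None]
def proj(c,P):
    K,D,Rw,o=c; rv=cv2.Rodrigues(Rw.T)[0]
    return cv2.projectPoints(np.float64(P).reshape(-1,3),rv,-Rw.T@o,K,D)[0][:,0]
def red(im):
    h=cv2.cvtColor(im,cv2.COLOR_BGR2HSV); return (((h[...,0]<6)|(h[...,0]>174))&(h[...,1]>190)&(h[...,2]>70)).astype(np.uint8)
def blobs(m,a=20):
    cs=cv2.findContours(m,cv2.RETR_EXTERNAL,cv2.CHAIN_APPROX_NONE)[0]
    return [c for c in cs if cv2.contourArea(c)>a]
E
python3 - <<'E'
from h import *
d=optics.get_image("top"); c=cam(d); im=d["image"]
print("cam",c[3])
for b in blobs(red(im),15):
    r=cv2.minAreaRect(b); bx=cv2.boxPoints(r); print(np.round(r[0],1),np.round(r[1],1),round(r[2],1)); print(np.round(ray(c,bx,0.14),4)[:,:2].tolist())
a=cv2.resize(im[165:300,100:290],None,fx=4,fy=4,interpolation=cv2.INTER_CUBIC)[:, :]
b=cv2.resize(im[215:295,390:460],None,fx=5,fy=5,interpolation=cv2.INTER_CUBIC)
cv2.imwrite("pics/a.png",a);
E
```

```text
cam [ 0.50666538 -0.04795816  1.12827258]
[428.4 252. ] [ 6.4 30.3] 2.5
[[0.5551, -0.2153], [0.6031, -0.2168], [0.603, -0.227], [0.555, -0.2254]]
[195.7 231. ] [18.8 63.5] 31.9
[[0.567, 0.1863], [0.6545, 0.1366], [0.6392, 0.1106], [0.552, 0.1604]]
```

View pics/a.png

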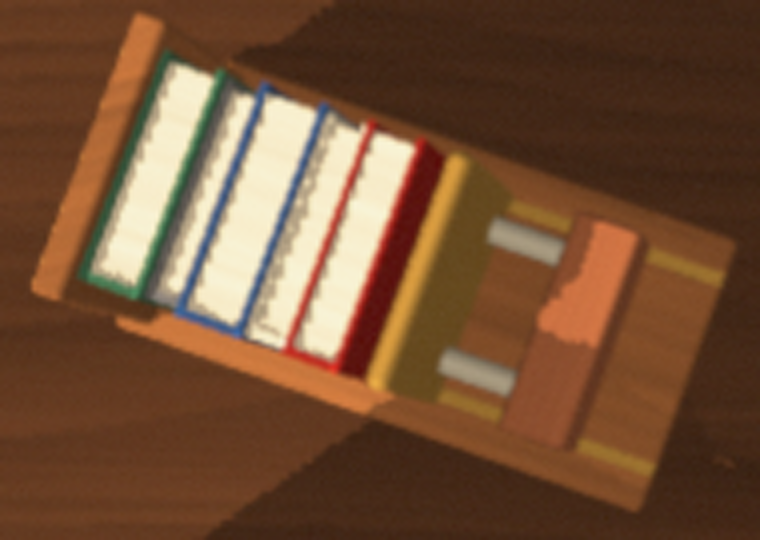

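The crop shows the red cover's outer top edge running from about (427,142) to (343,370), with the brass lip's near edge from (455,155) to (373,385). I'll cast these rays and work out the yaws.

Run:
```python
from h import *
d=optics.get_image("top"); c=cam(d)
e=ray(c,np.array([[427,142],[343,370]])/4+[99.6,164.6],0.14); l=ray(c,np.array([[455,155],[373,385]])/4+[99.6,164.6],0.137)
print(e,np.linalg.norm(e[0]-e[1]),e.mean(0)); print(l,np.linalg.norm(l[0]-l[1]))
v=e[0]-e[1]; n=np.array([-v[1],v[0]])/np.hypot(*v[:2]); print("edge yaw deg",np.degrees(np.arctan2(v[1],v[0])),"into books",n,"gap",(e.mean(0)-l.mean(0))[:2]@n)
o=ctrl.get_obs(); Rt=R.from_rotvec(o["tool_rot"]).as_matrix(); print(Rt.round(3)); print(np.degrees(np.arctan2(Rt[1,1],Rt[0,1])), np.degrees(o["q"]))
# move to above handle
tgt=np.array([0.575,-0.218,0.26]); print("shift tool",Rt.T@(tgt-o["tool_pos"]))
```

```text
[[0.65300187 0.13366593 0.14      ]
 [0.56111622 0.16332672 0.14      ]] 0.09655431691167088 [0.60705904 0.14849633 0.14      ]
[[0.64848989 0.12281993 0.137     ]
 [0.55562179 0.15181442 0.137     ]] 0.09728907433106682
edge yaw deg -17.890136713027886 into books [0.3071928 0.9516473] gap 0.012175558202822368
[[-0.959  0.284 -0.001]
 [ 0.284  0.959 -0.001]
 [ 0.    -0.001 -1.   ]]
73.51064893225251 [ 6.66913552e+01  3.04501026e+00  9.24624569e+01 -1.50600179e-03
  8.45701056e+01 -6.81914497e+00]
shift tool [-0.61325398 -0.67046095 -0.02867472]
```

```bash
python3 -m jog '[[[-0.153,-0.168,-0.0075],[0,0,0.713]],[[-0.153,-0.168,-0.0075],[0,0,0.713]],[[-0.153,-0.168,-0.0075],[0,0,0.713]],[[-0.153,-0.168,-0.0075],[0,0,0.713]],[[-0.153,-0.168,-0.0075],[0,0,0.713]]]' 1
python3 -m jog '[[[-0.2256,-0.0263,-0.0075],[0,0,0.713]],[[-0.2256,-0.0263,-0.0075],[0,0,0.713]],[[-0.2256,-0.0263,-0.0075],[0,0,0.713]],[[-0.2256,-0.0263,-0.0075],[0,0,0.713]],[[-0.2256,-0.0263,-0.0075],[0,0,0.713]]]'
python3 -m jog '[[[-0.188,0.128,-0.0075],[0,0,0.713]],[[-0.188,0.128,-0.0075],[0,0,0.713]],[[-0.188,0.128,-0.0075],[0,0,0.713]],[[-0.188,0.128,-0.0075],[0,0,0.713]],[[-0.188,0.128,-0.0075],[0,0,0.713]]]'
python3 -m jog '[[[-0.058,0.22,-0.0075],[0,0,0.713]],[[-0.058,0.22,-0.0075],[0,0,0.713]],[[-0.058,0.22,-0.0075],[0,0,0.713]],[[-0.058,0.22,-0.0075],[0,0,0.713]],[[-0.058,0.22,-0.0075],[0,0,0.713]]]'
python3 - <<'E'
from h import *
o=ctrl.get_obs(); d=optics.get_image("wrist"); cv2.imwrite("pics/w1.png",d["image"]); print(o["t"],o["tool_pos"],o["tool_rot"],np.degrees(o["q"]).round(1),o["contact_force"])
print(d["mount"],d["fx"])
E
```

```text
t: 0.7
tool_pos: [0.2772, 0.3921, 0.2387]
tool_rot: [1.517, 2.75, -0.0]
contact_force: [0.1, 0.9, 0.2]
opening: 0.0854
grip_force: 0.0
t: 1.2
tool_pos: [0.3769, 0.1879, 0.2465]
tool_rot: [2.382, 2.047, 0.001]
contact_force: [0.5, 0.1, 0.1]
opening: 0.0856
grip_force: 0.0
t: 1.7
tool_pos: [0.4767, -0.0169, 0.2538]
tool_rot: [2.947, 1.086, 0.0]
contact_force: [0.3, -0.2, 0.1]
opening: 0.0856
grip_force: 0.0
t: 2.2
tool_pos: [0.577, -0.2212, 0.2608]
tool_rot: [3.141, -0.009, -0.001]
contact_force: [0.9, 1.2, 0.7]
opening: 0.0852
grip_force: 0.0
2.2 [ 0.57698266 -0.2212068   0.26075317] [ 3.14117010e+00 -9.34889647e-03 -6.38101771e-04] [-27.9   1.2  91.5  -0.   87.3  62.5] [0.92345829 1.16457328 0.66329428]
[[-2.32050630e-04 -9.58486240e-01 -2.85138693e-01  7.33135988e-02]
 [ 9.99999811e-01 -3.84804345e-04  4.79693173e-04  2.52657708e-05]
 [-5.69501913e-04 -2.85138527e-01  9.58486148e-01 -1.43244785e-01]
 [ 0.00000000e+00  0.00000000e+00  0.00000000e+00  1.00000000e+00]] 376.2512432388826
```

View pics/w1.png

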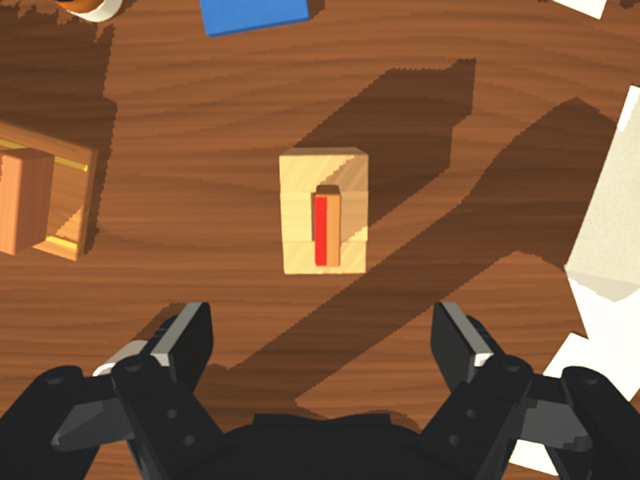

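The red mark is on the left half of the handle (cols 316–327) and plain wood runs to col 341. Image left is world +y here, so the flat side already faces +y, and the top view agrees: red there is on the left part of the handle top. Only about an 18° turn is needed. Measuring the handle top at z = 0.15:

Run:
```python
from h import *
o=ctrl.get_obs(); d=optics.get_image("wrist"); c=cam(d,o); im=d["image"]
b=[x for x in blobs(red(im),100) if 300<x[:,0,0].mean()<350 and 170<x[:,0,1].mean()<280][0]
bx=cv2.boxPoints(cv2.minAreaRect(b)); P=ray(c,bx,0.15); print(bx.round(1).tolist(),P.round(4)[:,:2].tolist())
hsv=cv2.cvtColor(im,cv2.COLOR_BGR2HSV)
for r in (205,225,245,255): print(r,[tuple(int(v) for v in hsv[r,x]) for x in range(308,348,2)])
dt=optics.get_image("top"); ct=cam(dt)
for b in blobs(red(dt["image"]),15):
    if b[:,0,0].mean()>350: print("top",ray(ct,cv2.boxPoints(cv2.minAreaRect(b)),0.15).round(4)[:,:2].tolist())
g=cv2.resize(im[170:290,260:390],None,fx=4,fy=4); cv2.imwrite("pics/w1c.png",g)
```

```text
[[310.0, 198.0], [321.79998779296875, 197.6999969482422], [323.3999938964844, 265.79998779296875], [311.6000061035156, 266.1000061035156]] [[0.6048, -0.2165], [0.6049, -0.2246], [0.5554, -0.2253], [0.5552, -0.2167]]
205 [(16, 136, 152), (6, 188, 221), (2, 211, 250), (2, 212, 248), (2, 209, 248), (2, 211, 247), (2, 211, 247), (5, 202, 248), (15, 166, 246), (15, 166, 246), (15, 167, 245), (15, 170, 243), (15, 168, 243), (14, 169, 243), (13, 164, 188), (15, 139, 215), (16, 138, 218), (16, 141, 217), (16, 140, 218), (15, 140, 218)]
225 [(15, 143, 198), (8, 175, 192), (2, 210, 249), (2, 214, 247), (2, 209, 247), (2, 211, 246), (2, 211, 245), (5, 202, 245), (15, 166, 247), (16, 166, 246), (15, 167, 245), (15, 168, 243), (15, 169, 244), (14, 170, 241), (13, 167, 180), (16, 141, 222), (16, 140, 223), (16, 139, 222), (16, 141, 222), (16, 141, 222)]
245 [(23, 113, 254), (21, 126, 253), (2, 215, 247), (2, 213, 247), (2, 210, 248), (2, 211, 248), (2, 210, 247), (5, 199, 247), (16, 167, 247), (15, 167, 247), (15, 165, 246), (15, 167, 244), (15, 168, 244), (14, 169, 241), (13, 166, 177), (16, 138, 229), (21, 123, 252), (19, 126, 248), (19, 130, 248), (21, 123, 251)]
255 [(22, 118, 253), (21, 123, 253), (3, 207, 245), (2, 210, 246), (2, 209, 246), (2, 209, 246), (2, 209, 246), (5, 200, 247), (16, 167, 248), (15, 167, 247), (15, 167, 246), (15, 169, 245), (15, 167, 245), (14, 170, 238), (14, 160, 203), (21, 122, 252), (22, 122, 253), (22, 119, 253), (22, 121, 252), (21, 124, 252)]
```

View pics/w1c.png

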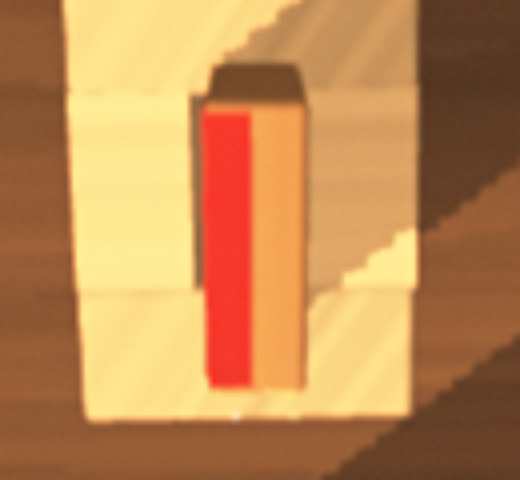

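The crop shows the whole handle top with the red half on the left, an almost axis-aligned yaw, and about 18 mm of width. The handle centre is about (0.5805, -0.2255). Now reading the settled pose.

Run:
```python
from h import *
o=ctrl.get_obs(); Rt=R.from_rotvec(o["tool_rot"]).as_matrix()
print(o["t"],o["tool_pos"],Rt.round(4)); print("shift",Rt.T@(np.array([.5805,-.2255,.115])-o["tool_pos"]))
```

```text
2.35 [ 0.57630445 -0.21910873  0.26049006] [[ 1.0e+00  6.0e-04 -1.3e-03]
 [ 6.0e-04 -1.0e+00  9.0e-04]
 [-1.3e-03 -9.0e-04 -1.0e+00]]
shift [0.00438155 0.00652993 0.14547842]
```

```bash
python3 -m jog '[[[0.0042,0.0063,0.04],[0,0,0]],[[0.0042,0.0063,0.08],[0,0,0]],[[0.0042,0.0063,0.12],[0,0,0]],[[0.0042,0.0063,0.14],[0,0,0]],[[0.0042,0.0063,0.145],[0,0,0]]]' 1 40
python3 -m jog '[[[0,0,0],[0,0,0]],[[0,0,0],[0,0,0]],[[0,0,0],[0,0,0]],[[0,0,0],[0,0,0]],[[0,0,0],[0,0,0]]]' 0 40
python3 -m jog '[[[0,0,0],[0,0,0]],[[0,0,0],[0,0,0]],[[0,0,0],[0,0,0]]]' 0 60
```

```text
t: 2.85
tool_pos: [0.5779, -0.2215, 0.1123]
tool_rot: [-3.138, -0.007, 0.01]
contact_force: [-0.2, 0.7, -0.1]
opening: 0.0854
grip_force: 0.0
t: 3.35
tool_pos: [0.5812, -0.2245, 0.1178]
tool_rot: [3.141, 0.003, 0.003]
contact_force: [0.1, -0.3, 2.5]
opening: 0.0174
grip_force: 41.2
t: 3.65
tool_pos: [0.5812, -0.2245, 0.1178]
tool_rot: [3.141, 0.003, 0.003]
contact_force: [-0.4, 0.9, 5.4]
opening: 0.0171
grip_force: 60.4
```

```bash
python3 -m jog '[[[0,0,-0.005],[0,0,0]],[[0,0,-0.03],[0,0,0]],[[0,0,-0.06],[0,0,0]],[[0,0,-0.09],[0,0,0]],[[0,0,-0.12],[0,0,0]]]'
python3 -m jog '[[[0,0,-0.03],[0,0,0]],[[0,0,-0.045],[0,0,0]],[[0,0,-0.05],[0,0,0]],[[0,0,-0.05],[0,0,0]],[[0,0,-0.05],[0,0,0]]]'
python3 - <<'E'
from h import *
o=ctrl.get_obs(); print(o["t"],o["tool_pos"],o["tool_rot"],o["contact_force"],o["opening"],o["wrist_torque"])
d=optics.get_image("wrist"); s=optics.get_image("side")
cv2.imwrite("pics/w2.png",np.hstack([d["image"][120:470,170:480],cv2.resize(s["image"][80:255,280:435],(310,350))]))
E
```

```text
t: 4.15
tool_pos: [0.58, -0.224, 0.2366]
tool_rot: [-3.141, -0.003, 0.002]
contact_force: [0.4, -0.1, -1.2]
opening: 0.017
grip_force: 59.5
t: 4.65
tool_pos: [0.5798, -0.2238, 0.2839]
tool_rot: [-3.14, -0.003, 0.005]
contact_force: [-0.0, 1.1, -1.4]
opening: 0.0173
grip_force: 59.6
4.65 [ 0.57979398 -0.22380576  0.28389768] [-3.13994173e+00 -2.66433821e-03  4.90466644e-03] [-0.00321059  1.07190151 -1.4377887 ] 0.017334667331422925 [0.00405682 0.06027448 0.07385086]
```

View pics/w2.png

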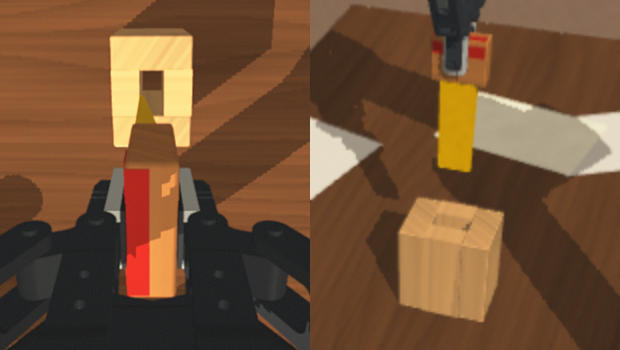

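The blade is held cleanly: handle between the pads, red mark on the left, blade hanging straight and the stand slot empty. Moving over the gap, turned by -18°.

```bash
python3 -m jog '[[[0.002,-0.03,0],[0,0,0.06]],[[0.005,-0.07,0],[0,0,0.14]],[[0.008,-0.11,0],[0,0,0.22]],[[0.01,-0.15,0],[0,0,0.29]],[[0.012,-0.18,0],[0,0,0.312]]]'
python3 -m jog '[[[-0.01,-0.04,0],[0,0,0]],[[-0.02,-0.08,0],[0,0,0]],[[-0.03,-0.12,0],[0,0,0]],[[-0.04,-0.16,0],[0,0,0]],[[-0.0446,-0.1767,0],[0,0,0]]]'
python3 -m jog '[[[0,0,0],[0,0,0]],[[0,0,0],[0,0,0]],[[0,0,0],[0,0,0]],[[0,0,0],[0,0,0]],[[0,0,0],[0,0,0]]]'
python3 - <<'E'
from h import *
o=ctrl.get_obs(); print(o["t"],o["tool_pos"],o["tool_rot"],o["contact_force"],np.degrees(o["q"]).round(1)); Rt=R.from_rotvec(o["tool_rot"]).as_matrix(); print(Rt.round(4))
d=optics.get_image("wrist"); cv2.imwrite("pics/w3.png",d["image"]); np.save("w3.npy",d["image"])
E
```

```text
t: 5.25
tool_pos: [0.5916, -0.0419, 0.2849]
tool_rot: [-3.103, 0.486, 0.003]
contact_force: [0.5, -0.2, -1.2]
opening: 0.0171
grip_force: 59.6
t: 5.75
tool_pos: [0.6029, 0.1409, 0.2848]
tool_rot: [-3.104, 0.48, 0.004]
contact_force: [-0.1, 0.0, -1.2]
opening: 0.0173
grip_force: 59.7
t: 6.25
tool_pos: [0.6038, 0.1366, 0.2864]
tool_rot: [3.103, -0.488, 0.0]
contact_force: [-0.5, 0.4, -0.3]
opening: 0.017
grip_force: 59.7
6.25 [0.60379754 0.13664108 0.28635882] [ 3.10335380e+00 -4.87822967e-01  1.99573225e-04] [-0.52541469  0.35744623 -0.32744815] [  5.9   0.7  89.6  -0.   89.7 113.7]
[[ 9.518e-01 -3.068e-01  1.000e-04]
 [-3.068e-01 -9.518e-01 -1.000e-04]
 [ 1.000e-04  1.000e-04 -1.000e+00]]
```

View pics/w3.png

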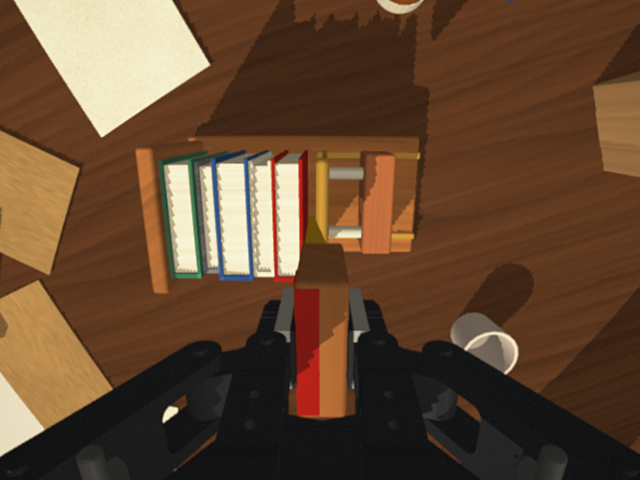

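The wrist view shows the red cover's edge near cols 302–307 (rows 152–275), the brass lip near 317–327, and the yellow blade tip between them at about (315,232). I'll take a closer crop and cast rays.

Run:
```python
from h import *
im=np.load("w3.npy"); cv2.imwrite("pics/w3c.png",cv2.resize(im[145:255,285:345],None,fx=5,fy=5,interpolation=cv2.INTER_CUBIC))
h=cv2.cvtColor(im,cv2.COLOR_BGR2HSV)
for r in (165,185,205,225,232): print(r,[(x,*[int(v) for v in h[r,x]]) for x in range(298,332)])
```

```text
165 [(298, 9, 121, 220), (299, 2, 204, 190), (300, 1, 225, 189), (301, 2, 224, 180), (302, 2, 215, 129), (303, 2, 218, 89), (304, 2, 219, 86), (305, 1, 217, 87), (306, 1, 216, 86), (307, 8, 212, 94), (308, 13, 180, 125), (309, 13, 172, 132), (310, 13, 177, 130), (311, 13, 171, 131), (312, 13, 173, 130), (313, 13, 174, 129), (314, 13, 178, 126), (315, 15, 181, 137), (316, 19, 183, 167), (317, 19, 185, 185), (318, 19, 183, 197), (319, 19, 185, 207), (320, 19, 184, 212), (321, 19, 182, 214), (322, 19, 185, 210), (323, 19, 185, 204), (324, 19, 183, 195), (325, 19, 184, 180), (326, 19, 181, 166), (327, 19, 189, 143), (328, 17, 184, 126), (329, 14, 180, 123), (330, 13, 172, 126), (331, 13, 174, 126)]
185 [(298, 10, 108, 227), (299, 3, 186, 192), (300, 2, 225, 187), (301, 2, 222, 179), (302, 2, 219, 135), (303, 2, 211, 92), (304, 3, 233, 82), (305, 1, 211, 87), (306, 1, 216, 86), (307, 5, 199, 91), (308, 11, 187, 109), (309, 13, 179, 118), (310, 13, 181, 120), (311, 13, 178, 119), (312, 12, 174, 119), (313, 12, 173, 118), (314, 13, 182, 118), (315, 15, 178, 130), (316, 19, 183, 167), (317, 
[... 1721 characters left out ...]
2 [(298, 28, 48, 246), (299, 8, 130, 208), (300, 2, 229, 186), (301, 2, 230, 184), (302, 2, 222, 160), (303, 3, 228, 104), (304, 1, 207, 85), (305, 1, 190, 90), (306, 12, 225, 92), (307, 20, 217, 101), (308, 21, 223, 105), (309, 22, 227, 101), (310, 21, 232, 101), (311, 21, 232, 101), (312, 21, 230, 102), (313, 21, 238, 102), (314, 20, 216, 104), (315, 21, 223, 102), (316, 21, 232, 99), (317, 21, 230, 102), (318, 21, 230, 101), (319, 21, 247, 97), (320, 20, 218, 109), (321, 20, 195, 153), (322, 19, 186, 200), (323, 19, 184, 207), (324, 19, 182, 195), (325, 19, 182, 177), (326, 20, 188, 152), (327, 18, 180, 125), (328, 16, 100, 122), (329, 22, 55, 154), (330, 23, 50, 162), (331, 22, 54, 162)]
```

View pics/w3c.png

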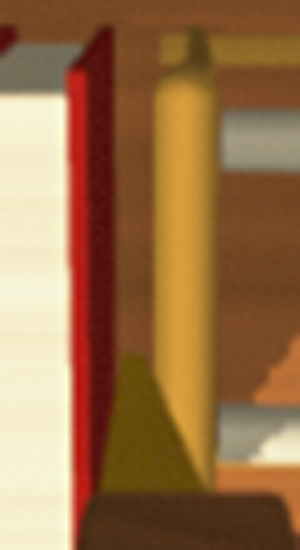

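Run:
```python
from h import *
o=ctrl.get_obs(); d=optics.get_image("wrist"); c=cam(d,o); h=cv2.cvtColor(d["image"],cv2.COLOR_BGR2HSV).astype(float); print(o["tool_pos"],o["contact_force"])
Rt=R.from_rotvec(o["tool_rot"]).as_matrix(); tl=lambda P:((P-o["tool_pos"])@Rt*1000).round(2)
def cross(r,a,b,ch,lv):
    s=h[r,a:b,ch]; i=np.where((s[:-1]-lv)*(s[1:]-lv)<=0)[0][0]; return a+i+(lv-s[i])/(s[i+1]-s[i])
rows=range(165,211,5)
e=np.array([[cross(r,300,310,2,135),r] for r in rows]); l=np.array([[cross(r,311,320,2,150),r] for r in rows])
E=tl(ray(c,e,.14)); L=tl(ray(c,l,.135))
print("edge",E[[0,4,-1]],np.degrees(np.polyfit(E[:,0],E[:,1],1)[0]),"lip",L[[0,4,-1]],np.degrees(np.polyfit(L[:,0],L[:,1],1)[0]))
print("mean y edge",E[:,1].mean(),"lip",L[:,1].mean())
sat=(h[...,1]>205)&(abs(h[...,0]-21)<2.5)&(h[...,2]<125)
for r in range(212,242,3):
    x=np.where(sat[r,303:330])[0]+303; print(r,(x.min(),x.max()) if len(x) else None)
print("tip",tl(ray(c,[[309.3,216],[314,216]],o["tool_pos"][2]-.108)))
```

```text
[0.60377308 0.13685213 0.28640766] [-0.3293432   0.23032318 -1.49821281]
edge [[ 45.91 -14.71 146.42]
 [ 30.63 -14.81 146.41]
 [ 10.93 -15.01 146.41]] 0.3775415126666969 lip [[ 45.42  -4.22 151.42]
 [ 29.88  -4.25 151.41]
 [  9.85  -4.51 151.41]] 0.39475565784649386
mean y edge -14.847999999999999 lip -4.311999999999999
212 None
215 None
218 (np.int64(309), np.int64(314))
221 (np.int64(309), np.int64(315))
224 (np.int64(308), np.int64(316))
227 (np.int64(308), np.int64(317))
230 (np.int64(307), np.int64(319))
233 (np.int64(307), np.int64(320))
236 (np.int64(307), np.int64(322))
239 (np.int64(306), np.int64(323))
tip [[ 15.    -8.39 108.  ]
 [ 15.    -5.18 108.  ]]
```

By the wrist view the gap is about 10.5 mm. The blade tip spans tool y -8.4 to -5.2, the book edge is at -14.9 and the lip at -4.4. I'll shift -3.5 mm, lower to just above the gap and look again.

```bash
python3 -m jog '[[[0,-0.001,0.01],[0,0,0.005]],[[0,-0.002,0.02],[0,0,0.005]],[[0,-0.0035,0.03],[0,0,0.005]],[[0,-0.0035,0.03],[0,0,0.005]],[[0,-0.0035,0.03],[0,0,0.005]]]'
python3 - <<'E'
from h import *
o=ctrl.get_obs(); d=optics.get_image("wrist"); c=cam(d,o); h=cv2.cvtColor(d["image"],cv2.COLOR_BGR2HSV).astype(float); print(o["tool_pos"],o["contact_force"])
s=optics.get_image("side")["image"]
Rt=R.from_rotvec(o["tool_rot"]).as_matrix(); tl=lambda P:((P-o["tool_pos"])@Rt*1000).round(2)
cv2.imwrite("pics/w4.png",np.hstack([cv2.resize(d["image"][140:260,270:360],None,fx=4,fy=4,interpolation=cv2.INTER_CUBIC),cv2.resize(s[190:310,230:330],None,fx=4,fy=4,interpolation=cv2.INTER_CUBIC)]))
np.save("w4.npy",d["image"])
E
```

```text
t: 6.85
tool_pos: [0.6044, 0.1412, 0.2554]
tool_rot: [3.102, -0.493, -0.002]
contact_force: [0.0, 0.2, -0.8]
opening: 0.0173
grip_force: 59.7
[0.60438165 0.14117098 0.25535294] [ 0.03171912  0.21928125 -0.77465367]
```

View pics/w4.png

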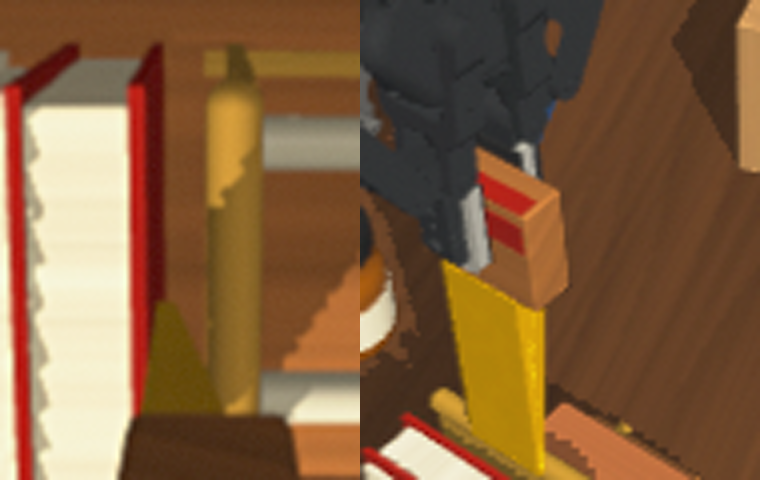

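The tip sits over the gap, its flat about 2 mm from the red edge (crop x 155 vs 143) with the lip at crop x 207. Descending in stages while watching the force.

```bash
python3 -m jog '[[[0,0,0.007],[0,0,0]],[[0,0,0.014],[0,0,0]],[[0,0,0.02],[0,0,0]],[[0,0,0.02],[0,0,0]]]'
python3 -m jog '[[[0,0,0.007],[0,0,0]],[[0,0,0.014],[0,0,0]],[[0,0,0.02],[0,0,0]],[[0,0,0.02],[0,0,0]]]'
python3 - <<'E'
from h import *
for i in range(4):
    o=ctrl.get_obs(); Rt=R.from_rotvec(o["tool_rot"]).as_matrix(); print(o["t"],o["tool_pos"].round(5),"Ftool",(o["contact_force"]@Rt).round(2), "torque", (o["wrist_torque"]@Rt).round(3),o["tool_rot"].round(4)); optics.get_image("wrist")
E
```

```text
t: 7.35
tool_pos: [0.6039, 0.141, 0.2344]
tool_rot: [3.102, -0.493, -0.004]
contact_force: [0.2, 0.4, -0.8]
opening: 0.0171
grip_force: 59.7
t: 7.75
tool_pos: [0.604, 0.141, 0.2146]
tool_rot: [3.102, -0.493, -0.004]
contact_force: [0.5, 0.2, -1.2]
opening: 0.0173
grip_force: 59.7
7.75 [0.60399 0.14099 0.21459] Ftool [ 0.39 -0.3   1.18] torque [-0.042 -0.077 -0.046] [ 3.102  -0.493  -0.0039]
7.8 [0.6043  0.14102 0.21534] Ftool [-0.27  0.14  0.74] torque [ 0.033 -0.005  0.053] [ 3.1022e+00 -4.9300e-01 -2.4000e-03]
7.85 [0.60464 0.14106 0.216  ] Ftool [-0.1  -0.66  0.4 ] torque [-0.047 -0.012 -0.037] [ 3.1025e+00 -4.9310e-01 -7.0000e-04]
7.9 [0.60487 0.1411  0.21647] Ftool [0.45 0.14 0.99] torque [-0.019 -0.015  0.006] [-3.1026e+00  4.9300e-01 -5.0000e-04]
```

```bash
cat > f.py <<'E'
from h import *
n=4; F=[];T=[]
for i in range(n):
    o=ctrl.get_obs(); Rt=R.from_rotvec(o["tool_rot"]).as_matrix(); F.append(o["contact_force"]@Rt);T.append(o["wrist_torque"]@Rt); optics.get_image("wrist")
print("=>",o["t"],o["tool_pos"].round(4),"Ftool",np.mean(F,0).round(2),"T",np.mean(T,0).round(3), "open",round(o["opening"],4))
E
python3 -m jog '[[[0,-0.0005,0],[0,0,0]],[[0,-0.001,0],[0,0,0]],[[0,-0.001,0],[0,0,0]]]' | grep -E 'force'
python3 f.py
python3 -m jog '[[[0,-0.0005,0],[0,0,0]],[[0,-0.0005,0],[0,0,0]]]' | grep contact
python3 f.py
python3 -m jog '[[[0,-0.0005,0],[0,0,0]],[[0,-0.0005,0],[0,0,0]]]' | grep contact
python3 f.py
```

```text
contact_force: [-0.3, -0.2, -0.4]
grip_force: 59.7
=> 8.4 [0.6051 0.1421 0.2164] Ftool [-0.06 -0.13  0.9 ] T [-0.013  0.021  0.02 ] open 0.0171
contact_force: [-0.2, 0.2, -0.5]
=> 8.8 [0.6052 0.1425 0.2163] Ftool [-0.07 -0.16  0.4 ] T [ 0.001 -0.003  0.009] open 0.0172
contact_force: [1.7, 1.1, -1.3]
=> 9.2 [0.6054 0.143  0.2163] Ftool [ 0.03 -0.1   1.41] T [0.003 0.022 0.   ] open 0.0174
```

```bash
python3 -m jog '[[[0,-0.0005,0],[0,0,0]],[[0,-0.0005,0],[0,0,0]]]' | grep contact
python3 f.py
python3 -m jog '[[[0,-0.0005,0],[0,0,0]],[[0,-0.0005,0],[0,0,0]]]' | grep contact
python3 f.py
```

```text
contact_force: [-0.7, -0.2, -0.7]
=> 9.6 [0.6055 0.1432 0.2163] Ftool [-0.38  1.28  0.55] T [-0.333 -0.043  0.002] open 0.017
contact_force: [-2.4, -3.0, 0.4]
=> 10.0 [0.6055 0.1435 0.2163] Ftool [-0.53  2.92 -0.37] T [-0.875 -0.134  0.04 ] open 0.0174
```

The flat touches the book. I'll back off 0.2 mm, then descend.

```bash
python3 -m jog '[[[0,0.0002,0.003],[0,0,0]],[[0,0.0002,0.006],[0,0,0]],[[0,0.0002,0.009],[0,0,0]],[[0,0.0002,0.012],[0,0,0]],[[0,0.0002,0.015],[0,0,0]]]' | grep -E 'contact|tool_pos'
python3 f.py
python3 -m jog '[[[0,0,0.0015],[0,0,0]],[[0,0,0.003],[0,0,0]],[[0,0,0.0045],[0,0,0]],[[0,0,0.006],[0,0,0]],[[0,0,0.0075],[0,0,0]]]' | grep -E 'contact|tool_pos'
python3 f.py
```

```text
tool_pos: [0.6056, 0.1434, 0.201]
contact_force: [-1.3, -4.1, 2.0]
=> 10.7 [0.6054 0.1434 0.2003] Ftool [0.58 4.66 0.36] T [-1.159  0.18   0.052] open 0.0174
tool_pos: [0.6057, 0.1433, 0.1943]
contact_force: [-2.3, -5.0, 2.2]
=> 11.4 [0.6056 0.1433 0.194 ] Ftool [ 0.11  5.78 -1.31] T [-1.366  0.05   0.022] open 0.0169
```

```bash
python3 -m jog '[[[0,0.0004,0],[0,0,0]],[[0,0.0008,0],[0,0,0]],[[0,0.0008,0],[0,0,0]]]' | grep -E 'contact|tool_pos'
python3 f.py
python3 - <<'E'
from h import *
o=ctrl.get_obs(); Rt=R.from_rotvec(o["tool_rot"]).as_matrix(); print("tilt of tool z deg along books normal",np.degrees(np.array([.307,.952,0])@Rt[:,2]),"along x",np.degrees(np.array([.952,-.307,0])@Rt[:,2]),"yaw",np.degrees(np.arctan2(Rt[1,0],Rt[0,0])))
s=optics.get_image("side")["image"]; w=optics.get_image("wrist")["image"]
cv2.imwrite("pics/w5.png",np.hstack([cv2.resize(w[140:260,270:360],None,fx=4,fy=4,interpolation=cv2.INTER_CUBIC),cv2.resize(s[200:320,230:330],None,fx=4,fy=4,interpolation=cv2.INTER_CUBIC)]))
E
```

```text
tool_pos: [0.6056, 0.1432, 0.194]
contact_force: [-0.3, -4.1, 0.4]
=> 11.9 [0.6055 0.1432 0.194 ] Ftool [ 0.44  3.72 -0.67] T [-0.841  0.187  0.019] open 0.017
tilt of tool z deg along books normal 0.03217995554844058 along x 0.024267135606519347 yaw -18.057079608079903
```

View pics/w5.png

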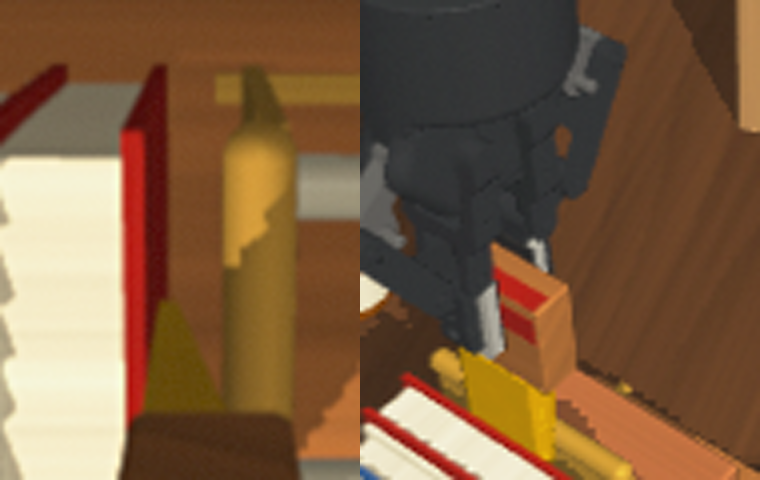

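The blade stands in the gap with its flat along the red cover; the tip is about 0.5 mm off it, a slight lean. I'll add a small tilt correction, ease the lateral force and keep sliding down.

```bash
python3 -m jog '[[[0,0.0006,0.001],[0.004,0,0]],[[0,0.0012,0.002],[0.008,0,0]],[[0,0.0012,0.003],[0.008,0,0]],[[0,0.0012,0.004],[0.008,0,0]],[[0,0.0012,0.005],[0.008,0,0]]]' | grep -E 'contact|tool_pos'
python3 f.py
python3 -m jog '[[[0,0,0.001],[0,0,0]],[[0,0,0.002],[0,0,0]],[[0,0,0.003],[0,0,0]],[[0,0,0.004],[0,0,0]],[[0,0,0.005],[0,0,0]]]' | grep -E 'contact|tool_pos'
python3 f.py
```

```text
tool_pos: [0.6049, 0.1424, 0.1885]
contact_force: [0.8, 0.2, -1.3]
=> 12.7 [0.6049 0.1421 0.1886] Ftool [ 0.03 -0.34  1.05] T [-0.002 -0.002 -0.01 ] open 0.0174
tool_pos: [0.6052, 0.1422, 0.184]
contact_force: [1.0, 1.6, -0.4]
=> 13.4 [0.6051 0.1421 0.1838] Ftool [ 0.45 -1.93  0.65] T [0.377 0.053 0.006] open 0.017
```

```bash
python3 -m jog '[[[0,-0.0004,0],[0,0,0]],[[0,-0.0008,0],[0,0,0]],[[0,-0.0008,0],[0,0,0]]]' | grep -E 'contact|tool_pos'
python3 f.py
python3 -m jog '[[[0,-0.0001,0.001],[0,0,0]],[[0,-0.0002,0.002],[0,0,0]],[[0,-0.0003,0.003],[0,0,0]],[[0,-0.0003,0.004],[0,0,0]]]' | grep -E 'contact|tool_pos'
python3 f.py
```

```text
tool_pos: [0.6052, 0.1424, 0.1838]
contact_force: [0.7, -0.1, -0.8]
=> 13.9 [0.6052 0.1424 0.1838] Ftool [ 0.74 -0.05  0.27] T [0.078 0.076 0.019] open 0.0174
tool_pos: [0.6054, 0.1427, 0.1801]
contact_force: [-0.3, -1.6, 2.2]
=> 14.5 [0.6054 0.1427 0.18  ] Ftool [ 0.15  1.18 -1.84] T [-0.516  0.014  0.049] open 0.0173
```

```bash
python3 -m jog '[[[0,0,0.001],[0,0,0]],[[0,0,0.002],[0,0,0]],[[0,0,0.003],[0,0,0]]]' | grep -E 'contact|tool_pos'
python3 f.py
python3 -m jog '[[[0,0,0.001],[0,0,0]],[[0,0,0.002],[0,0,0]]]' | grep -E 'contact|tool_pos'
python3 f.py
```

```text
tool_pos: [0.6056, 0.1428, 0.1774]
contact_force: [-0.7, -2.5, 5.4]
=> 15.0 [0.6056 0.1428 0.1772] Ftool [-0.25  2.38 -4.86] T [-0.863  0.003  0.109] open 0.017
tool_pos: [0.6056, 0.1428, 0.1755]
contact_force: [-1.5, -3.3, 7.3]
=> 15.4 [0.6056 0.1428 0.1754] Ftool [-0.15  2.81 -6.47] T [-0.946 -0.062  0.117] open 0.0171
```

```bash
python3 -m jog '[[[0,0.0005,0],[0,0,0]],[[0,0.0009,0],[0,0,0]],[[0,0.0009,0.0006],[0,0,0]],[[0,0.0009,0.0012],[0,0,0]],[[0,0.0009,0.0018],[0,0,0]]]' | grep -E 'contact|tool_pos'
python3 f.py
python3 -m jog '[[[0,0,0.0006],[0,0,0]],[[0,0,0.0012],[0,0,0]]]' | grep -E 'contact|tool_pos'
python3 f.py
```

```text
tool_pos: [0.6056, 0.1426, 0.174]
contact_force: [-1.0, -0.6, 7.7]
=> 16.1 [0.6056 0.1426 0.174 ] Ftool [-0.38  0.97 -6.99] T [-0.576 -0.07   0.108] open 0.0166
tool_pos: [0.6057, 0.1426, 0.1731]
contact_force: [-0.8, -1.0, 7.8]
=> 16.5 [0.6057 0.1426 0.173 ] Ftool [-0.29  0.75 -7.91] T [-0.649 -0.108  0.107] open 0.0173
```

```bash
python3 -m jog '[[[0,0,0.0004],[0,0,0]],[[0,0,0.0008],[0,0,0]]]' | grep -E 'contact|tool_pos'
python3 f.py
python3 -m jog '[[[0,0,0],[0,0,0]],[[0,0,0],[0,0,0]],[[0,0,0],[0,0,0]],[[0,0,0],[0,0,0]],[[0,0,0],[0,0,0]]]' 0.5 | grep -E 'contact|tool_pos|open'
python3 f.py
```

```text
tool_pos: [0.6058, 0.1426, 0.1725]
contact_force: [-0.8, -0.7, 8.8]
=> 16.9 [0.6058 0.1426 0.1725] Ftool [-0.93  0.79 -8.09] T [-0.697 -0.151  0.088] open 0.0169
tool_pos: [0.6049, 0.1422, 0.1705]
contact_force: [-0.3, -0.3, -0.5]
opening: 0.0427
=> 17.6 [0.6051 0.1422 0.1709] Ftool [-0.32 -0.3   0.37] T [-0.018  0.006  0.003] open 0.0423
```

Sliding drag was about 9 N and the blade is now released with no force left on the hand. Retreating straight up, then checking.

```bash
python3 -m jog '[[[0,0,-0.02],[0,0,0]],[[0,0,-0.05],[0,0,0]],[[0,0,-0.08],[0,0,0]],[[0,0,-0.11],[0,0,0]],[[0,0,-0.13],[0,0,0]]]' | grep -E 'contact|tool_pos'
python3 -m jog '[[[-0.02,0.03,-0.03],[0,0,0]],[[-0.05,0.05,-0.06],[0,0,0]],[[-0.09,0.06,-0.08],[0,0,0]],[[-0.1,0.06,-0.08],[0,0,0]],[[-0.1,0.06,-0.08],[0,0,0]]]' | grep -E 'contact|tool_pos'
python3 - <<'E'
from h import *
s=optics.get_image("side")["image"]; t=optics.get_image("top")["image"]; w=optics.get_image("wrist")["image"]
cv2.imwrite("pics/f.png",np.hstack([cv2.resize(s[170:350,190:450],None,fx=1.5,fy=1.5),cv2.resize(w,(360,270))]))
E
```

```text
tool_pos: [0.6054, 0.1412, 0.3041]
contact_force: [0.1, -0.2, -0.1]
tool_pos: [0.4903, 0.1148, 0.3818]
contact_force: [0.5, -0.4, -0.8]
```

View pics/f.png

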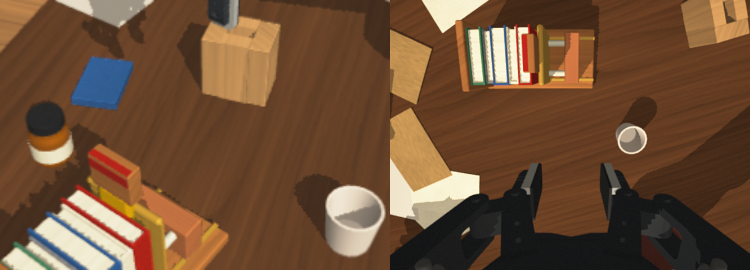

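The blade stands upright in the gap, its red-marked side against the red book. The cup, jar and notebook are undisturbed and the gripper is clear, so I'm handing the job in.

```bash
python3 -c "
from station import job
print(job.finish_job())"
```

```text
the job is handed in; nothing more can be done
None
```

The blade is standing upright in the gap with its flat side against the red book, pushed until the sliding drag read about 9 N, then released; the cup, jar and notebook look untouched, and the job was handed in after about 19 s of robot time.

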